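Trim the drill drive with the tuning tool

TASK

Take the yellow-handled plastic tuning tool from the rack, seat its blade in the slotted trimmer screw of the green drive unit and turn the screw gently clockwise until the red meter needle rests on the green mark, never letting it run on into the red sector. Press on the unit only lightly, under 12 N, and only with the tool; then put the tool back in its own hole, upright and fully down, and leave the other things alone.

Things in the scene. Friction and masses are not known exactly. Their poses are not given: they have to be found in the camera images.
- tuning_tool: Tuning tool, 120 mm, 45 g, upright in the rack. Origin at the lower end of the blade, z up to the handle. White flat blade 14 mm wide along its x, 2.6 mm thick along y, 6 mm long; white round shank, 12 mm diameter, up to z = 60 mm; yellow square handle 24 x 24 mm (faces square to x and y) from z = 60 to 120 mm, its underside resting on the rack.
- tool_grip (a point): Middle of the tuning tool's handle, 90 mm above the blade's lower end, axes as the tool's: the place to grip. Finger room on all four sides, most across the row of tools.
- rack: Pale wooden block 230 x 60 mm, 70 mm high, fixed. Origin under its centre, long side along its x. Three holes, 18 mm diameter, right through it at x = -75, 0 and 75 mm on the middle line hold three tools in any order. When home, the tuning tool's blade end is 10 mm above the bench.
- unit: Green steel drive unit 160 x 290 mm, 60 mm high, fixed. Origin under its centre, x away from the robot at yaw 0. On its top: the meter towards +y, and the trimmer at x = 0, y = -92 mm.
- trimmer (a point): Top centre of the unpressed brass screw head (19 mm diameter, 12 mm above the unit's top). A point fixed to the unit, axes as the unit's. A slot 3.6 mm wide, 5 mm deep runs across the head. At the start it lies from 20 degrees clockwise to 66 degrees counterclockwise of the unit's x, seen from above: not measured, to be seen or felt for. It turns with the screw (friction 0.02 N m).
- collar (a point): Centre of the mouth of the dark steel collar round the screw: funnel 35 mm wide, 9 mm above the head, bore 20 mm. The head is sprung: pressed, it sinks up to 2 mm with 1.3 N at first and 2 N more per mm, then meets a hard stop. Pressed 1 to 2 mm down across the slot, the blade slides round on the head; once in line it drops in, the head springs back and the force falls.
- needle (a joint): Meter reading, rad: angle of the red needle (76 mm long, upright axis at x = -42, y = 55 mm of the unit). 0: along the unit's +x, on the middle of the green mark; starts at -1.05 to -0.55. It turns by the same angle and in the same sense as the screw: turning the screw clockwise seen from above raises it. The red sector starts at 0.24.
- screwdriver: Bystander: red-handled steel screwdriver in the rack, handle 24 mm across, its top 40 mm above the rack's.
- needle_file: Bystander: small file with a wooden handle in the rack, handle 24 mm across, its top 46 mm above the rack's.
- hammer: Bystander: hammer lying on the bench.
- oil_bottle: Bystander: yellow bottle, 52 mm across, 130 mm high.
- steel_block: Bystander: steel block 70 x 50 x 40 mm.
- bushing: Bystander: brass flanged bushing, 44 mm across, 40 mm high.
There are look-alikes about, which are no part of the job. Leave any pink look-alike of the tuning_tool alone.

How it is judged:
By the outcome, as a careful person would: the job done as asked, in the order asked, and still so for the second after the job is handed in, with the robot touching nothing.
It also fails if it takes over 72 s, if anything falls off the work surface, if the arm or the gripper's body presses on something with over 40 N, if the wrist force passes 120 N, or if a joint passes its speed limit or range.

ROBOT

A 6-joint arm with a two-finger parallel gripper is mounted at the origin on the work surface. World frame = base frame: x ahead of the robot, y to its left, z up, the work surface at z = 0. Lengths are in mm, angles in rad, forces in N, time in s.
With the tool pointing down it reaches from about 275 to 825 mm from the base axis. Payload 4.9 kg.
Tool frame: the origin (TCP) lies at the very end of the fingers, on their centre line; the grasp point (between the pads) lies 19 mm behind it; z points along the fingers, y is the direction in which the jaws open and shut (so a half turn about z gives the same grasp; the last joint's range is limited). The gripper opens to 85 mm and grips with 20 to 120 N. Pads are 22 mm wide; open, the fingers measure 114 mm over their backs; the gripper's body (76 mm by 85 mm) begins 54 mm behind the grasp point. The pads swing forward as they close: fully open they stand 13 mm farther back than shut.
Start: joints at [-1.364, 0.326, -0.193, 1.052, 0, 1.437], TCP at [183.845, -518.382, 231.281] pointing down, gripper open.
Joint ranges: [-2.65, 2.65], [-0.97, 1.79], [-1.3, 1.35], [-1.93, 2.1], [-1.47, 1.37], [-3.14, 3.14]. Speed limits (rad/s): [2.57, 2.57, 3.14, 3.14, 3.14, 3.14].

INTERFACE

Orientations are given as [roll, pitch, yaw] about the fixed x, y, z axes, in that order (R = Rz(yaw) Ry(pitch) Rx(roll)).
In Python, from bench import bot, solve_ik, imaging gives the robot as it stands. Calls block until the motion is done:
- bot.move_ptp(position, orientation): joint-space move of the TCP to a pose.
- bot.movel(position, rot=None, max_speed=150, threshold=None): straight line of the TCP; rot=None keeps the orientation; max_speed is the mean speed in mm/s. With threshold (N) it stops when the force on the tool has changed by that much, and returns True; else False.
- bot.move_j(angles): joint-space move.
- bot.grip(opening, effort=None): opening from 0.0 (shut) to 1.0 (fully open); effort is the grip in N (None keeps the last); returns when the fingers have stopped.
- bot.dwell(seconds).
- solve_ik(position, orientation): joint angles nearest the present ones, or None.
- bot.get_state(): the state.
- imaging.capture(name): name is "scene" or "top" or "wrist"; returns the picture (420x560x3 uint8, blue, green, red); there is no depth.
- imaging.camera_model(name): a dict with "K" (3x3 intrinsics, pixels), "position" and "rotation" of the camera in the world. Camera axes: x right, y up, looking along -z (the intrinsics and any distortion apply to the point x, -y, -z); pixel columns grow to the right and rows downward; lengths in mm; the calibration is good to about 2 mm. The wrist camera is an equidistant fisheye: a pixel r from the principal point sees the ray r / f radians off the axis. A picture is of the moment at which its call begins: read the wrist's pose just before it. camera_model takes no time and is no camera call; for the wrist camera it gives the pose at the moment of the call.
A pose or a line that the arm cannot do raises bot.IKError and nothing moves.
- bot.sign_off(): hands the job in, once; it reports no verdict.
The state is a dict: "t": time; "qpos": joint angles; "joint_velocities": joint speeds; "effort": joint torques, N m; "tcp_pos": TCP position; "orientation": TCP orientation; "contact_force": force on the tool from outside, world axes, zero at the start; "wrist_torque": the same for the moment, N m; "opening": opening from 0.0 (shut) to 1.0 (fully open).
Only numpy, scipy, OpenCV 4.12 (cv2) and the standard library are available. Lean on these libraries where they do the work, as an engineer would, in place of code of your own. Each camera call takes 0.05 s, during which the arm holds its last target. There are 200 camera calls.

## Working session

There is one attempt and no reset: what is moved stays moved. The work goes in short steps, each a Python script; the robot and the scene stay as the last script left them, time stands still between calls to the robot, and variables do not carry over. Pictures are saved under pics/ and viewed, about 8 in all and at most 12, crops included, and the job is handed in when it is done.

```bash
ls; mkdir -p pics; python3 - <<'E'
from bench import bot, imaging
import cv2, numpy as np
for n in ["scene","top"]:
    im=imaging.capture(n); cv2.imwrite(f"pics/{n}0.png",im)
    m=imaging.camera_model(n); print(n,{k:(np.round(v,3).tolist() if not isinstance(v,str) else v) for k,v in m.items()})
print(bot.get_state())
E
```

```text
pics
scene {'K': [[532.164, 0.0, 282.77], [0.0, 532.164, 208.152], [0.0, 0.0, 1.0]], 'position': [1358.117, 595.908, 953.384], 'rotation': [0.872, -0.004, 2.169]}
top {'K': [[448.66, 0.0, 283.166], [0.0, 448.66, 211.243], [0.0, 0.0, 1.0]], 'position': [393.86, 1.809, 1178.718], 'rotation': [0.093, -0.003, -1.572]}
{'t': 0.1, 'qpos': array([-1.36418252e+00,  3.26842741e-01, -1.93476821e-01,  1.05202358e+00,
       -4.72940149e-06,  1.43660744e+00]), 'joint_velocities': array([-0.00039135, -0.00023039,  0.00226356,  0.0007865 , -0.00022664,
       -0.00076439]), 'effort': array([ 8.75141468e-04, -4.44237185e+01,  2.63039106e+01,  7.85083277e-03,
       -1.36122858e-04, -1.11090290e-05]), 'tcp_pos': array([ 183.74055374, -517.84375666,  230.59754804]), 'orientation': array([-3.14005911e+00, -2.02256731e-04,  3.40802546e-01]), 'contact_force': array([-0.47658413,  0.19629429,  0.03798061]), 'wrist_torque': array([0.01626802, 0.00826865, 0.01843612]), 'opening': 1.0060536885591989}
```

View pics/top0.png

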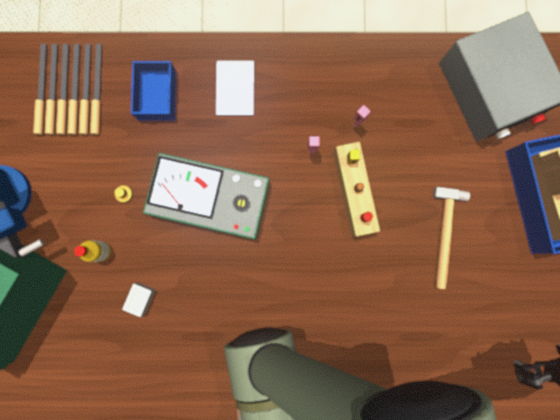

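View pics/scene0.png

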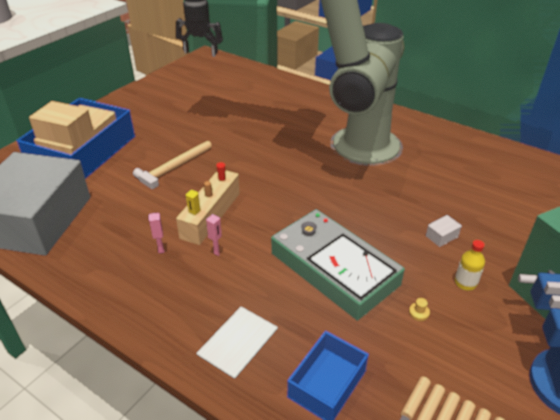

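The top view shows:
- The yellow square handle in the rack at (355,155). This is my choice; it also appears at scene (193,202).
- Look-alikes: pink tools at (314,142) and (363,112), the yellow oil bottle at (90,250), the brass bushing at (123,194), and the red screwdriver handle at (368,217).
- The trimmer at about (242,203).

Next, one close crop of the rack and unit.

```bash
cat > h.py <<'E'
import numpy as np, cv2
from scipy.spatial.transform import Rotation as Ro
from bench import bot, imaging, solve_ik
def ray(n,px,m=None):
    m=m or imaging.camera_model(n); K=np.array(m["K"]); R=np.array(m["rotation"])
    R=R if R.shape==(3,3) else Ro.from_euler('xyz',R).as_matrix()
    u=(px[0]-K[0,2])/K[0,0]; v=(px[1]-K[1,2])/K[1,1]
    if n=="wrist":
        r=np.hypot(u,v); s=np.sinc(r/np.pi)/max(np.cos(r),1e-6) if r>0 else 1
        u,v=u*s,v*s
    return np.array(m["position"],float), R@np.array([u,-v,-1.])
def onz(n,px,z,m=None):
    p,d=ray(n,px,m); return p+d*(z-p[2])/d[2]
def tri(a,b):
    (p,d),(q,e)=a,b; s=np.linalg.lstsq(np.c_[d,-e],q-p,rcond=None)[0]
    return (p+d*s[0]+q+e*s[1])/2, np.linalg.norm(p+d*s[0]-q-e*s[1])
def blob(im,lo,hi,box):
    x0,y0,x1,y1=box; h=cv2.cvtColor(im[y0:y1,x0:x1],cv2.COLOR_BGR2HSV)
    k=cv2.inRange(h,np.array(lo),np.array(hi)); n,l,s,c=cv2.connectedComponentsWithStats(k)
    i=1+np.argmax(s[1:,4]); return c[i]+[x0,y0], s[i,4]
E
python3 - <<'E'
from h import *
t=cv2.imread("pics/top0.png"); s=cv2.imread("pics/scene0.png")
a,na=blob(t,(22,150,120),(35,255,255),(330,135,385,190)); b,nb=blob(s,(22,150,100),(35,255,255),(175,180,210,220))
print(a,na,b,nb, tri(ray("top",a),ray("scene",b)), onz("top",a,130))
print("rack corners",[onz("top",p,70)[:2].round() for p in [(336,147),(361,142),(379,232),(355,237)]])
print("trim",onz("top",(242,203),72), tri(ray("top",(242,203)),ray("scene",(309,229))))
print("pivot",onz("top",(181,207),60),"corners",[onz("top",p,60)[:2].round() for p in [(161,153),(269,178),(255,237),(146,211)]])
A=cv2.resize(t[135:245,135:285],None,fx=5,fy=5,interpolation=cv2.INTER_CUBIC)
cv2.imwrite("pics/c1.png",A)
B=cv2.resize(t[125:245,300:400],None,fx=4,fy=4,interpolation=cv2.INTER_CUBIC);C=cv2.resize(s[160:280,140:240],None,fx=4,fy=4,interpolation=cv2.INTER_CUBIC)
cv2.imwrite("pics/c2.png",np.hstack([B,C]))
E
```

```text
[354.06542056 155.07476636] 107 [192.60465116 201.35658915] 258 (array([ 629.78369738, -173.14322479,  105.5175852 ]), np.float64(3.314802876845036)) [ 625.37802688 -170.51188081  130.        ]
rack corners [array([ 659., -135.]), array([ 672., -198.]), array([ 445., -239.]), array([ 433., -179.])]
trim [517.59531592 100.08992324  72.        ] (array([516.89517005, 102.1748643 ,  68.63456401]), np.float64(4.1700399318720685))
pivot [509.04051822 253.8193084   60.        ] corners [array([647., 307.]), array([582.,  34.]), array([434.,  68.]), array([499., 341.])]
```

View pics/c1.png

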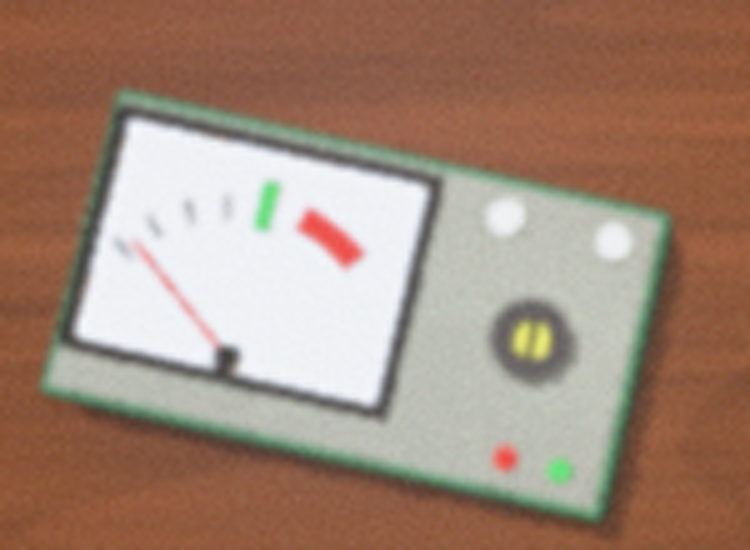

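View pics/c2.png

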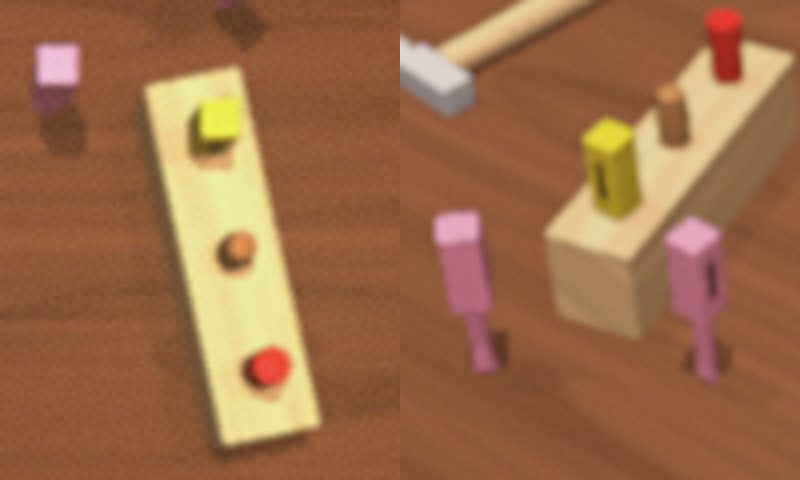

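The crops confirm the yellow square handle at the far end of the rack, with a dark stripe on one face. They also show the needle about 0.9 rad left of green and the slot roughly along world x. Now wrist-camera close-ups of both places.

```bash
python3 - <<'E'
from h import *
for n,p,yaw in [("tool",(600,-172,290),0.184),("trim",(490,100,230),-0.2)]:
    bot.move_ptp(list(p),[np.pi,0,yaw]); bot.dwell(0.2)
    m=imaging.camera_model("wrist"); im=imaging.capture("wrist"); cv2.imwrite(f"pics/w_{n}.png",im)
    np.save(f"m_{n}.npy",m,allow_pickle=True)
    s=bot.get_state(); print(n,s["t"],s["tcp_pos"].round(1),s["orientation"].round(3),s["qpos"].round(2),{k:np.round(v,2).tolist() for k,v in m.items() if k in("K","position","rotation")})
a=cv2.imread("pics/w_tool.png");b=cv2.imread("pics/w_trim.png")
cv2.imwrite("pics/w0.png",np.hstack([cv2.resize(x,(400,300)) for x in (a,b)]))
E
```

```text
tool 2.3167 [ 599.7 -172.7  290. ] [3.142 0.    0.183] [-0.4   0.44  0.13  1.26 -0.    2.56] {'K': [[325.19, 0.0, 285.75], [0.0, 325.19, 203.12], [0.0, 0.0, 1.0]], 'position': [670.77, -161.05, 432.34], 'rotation': [-0.29, -0.0, -1.39]}
trim 7.05 [490. 100. 230.] [-3.142  0.    -0.2  ] [ 0.05  0.24 -0.32  1.01  0.   -2.89] {'K': [[325.19, 0.0, 285.75], [0.0, 325.19, 203.12], [0.0, 0.0, 1.0]], 'position': [560.87, 84.45, 372.4], 'rotation': [-0.29, -0.0, -1.77]}
```

View pics/w0.png

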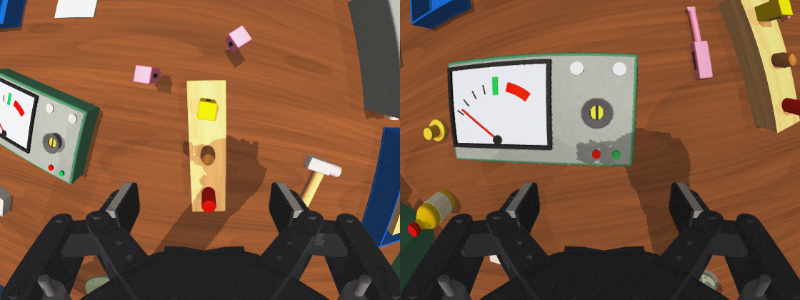

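Both wrist views are clear. At half size, the handle is at (207,110) in the left image, and the trimmer (597,113) and needle show in the right. Measuring from these.

```bash
python3 - <<'E'
from h import *
a=cv2.imread("pics/w_tool.png");b=cv2.imread("pics/w_trim.png")
ma=np.load("m_tool.npy",allow_pickle=True).item();mb=np.load("m_trim.npy",allow_pickle=True).item()
# tool top: bright yellow
x0,y0=260,120; h=cv2.cvtColor(a[y0:195,x0:320],cv2.COLOR_BGR2HSV)
k=cv2.inRange(h,np.array((24,180,205)),np.array((34,255,255)))
c=max(cv2.findContours(k,0,2)[0],key=cv2.contourArea); 
W=np.array([onz("wrist",p+[x0,y0],130,ma)[:2] for p in c[:,0].astype(float)],np.float32)
print("handle top",cv2.minAreaRect(W))
# trimmer head
x0,y0=245,130; x1,y1=310,185
h=cv2.cvtColor(b[y0:y1,x0:x1],cv2.COLOR_BGR2HSV); k=cv2.inRange(h,np.array((20,120,110)),np.array((36,255,255)))
k[:, :]=k; n,l,s,cc=cv2.connectedComponentsWithStats(k); print(s,cc)
ids=[i for i in range(1,n) if s[i,4]>15]
P=np.argwhere(np.isin(l,ids))[:,::-1]+[x0,y0]
W=np.array([onz("wrist",p,72,mb)[:2] for p in P],np.float32); print("head",cv2.minEnclosingCircle(W),W.mean(0))
for i in ids:
    q=np.array([onz("wrist",p,72,mb)[:2] for p in np.argwhere(l==i)[:,::-1]+[x0,y0]],np.float32); print(i,q.mean(0),cv2.minAreaRect(q))
# needle
hb=cv2.cvtColor(b,cv2.COLOR_BGR2HSV); R=(cv2.inRange(hb,np.array((0,110,100)),np.array((8,255,255)))|cv2.inRange(hb,np.array((172,110,100)),np.array((180,255,255))))
R[:130]=0;R[205:]=0;R[:,:70]=0;R[:,145:]=0
P=np.argwhere(R>0)[:,::-1]; W=np.array([onz("wrist",p,65,mb)[:2] for p in P],np.float32); print("needle",len(P),cv2.fitLine(W,2,0,.01,.01).ravel())
for box in [(120,90,150,140)]:
    g,ng=blob(b,(50,120,100),(70,255,255),box); print("green",g,ng,onz("wrist",g,60,mb))
    
def pad(x): return cv2.resize(x,(390,390),interpolation=cv2.INTER_CUBIC)
cv2.imwrite("pics/c3.png",np.hstack([pad(a[115:195,250:330]),pad(b[118:198,237:317])]))
E
```

```text
handle top ((629.8203735351562, -172.4293975830078), (23.473628997802734, 23.592191696166992), 2.1326968669891357)
[[   0    0   65   55 3329]
 [  22   18    7   20  116]
 [  32   18    8   20  130]] [[32.11324722 26.98377891]
 [25.32758621 27.20689655]
 [35.05384615 27.23076923]]
head ((519.4515991210938, 102.87142181396484), 9.597530364990234) [519.51984 102.52106]
1 [520.49976 107.20844] ((520.2728881835938, 107.57743835449219), (5.616124629974365, 17.953678131103516), 78.0556869506836)
2 [518.6447   98.33847] ((518.276611328125, 97.98269653320312), (6.536354064941406, 17.945852279663086), 78.21485137939453)
needle 151 [  0.77619135   0.6304974  543.5276     281.08374   ]
green [132.63783784 119.70810811] 185 [589.00911575 238.61114482  60.        ]
```

View pics/c3.png

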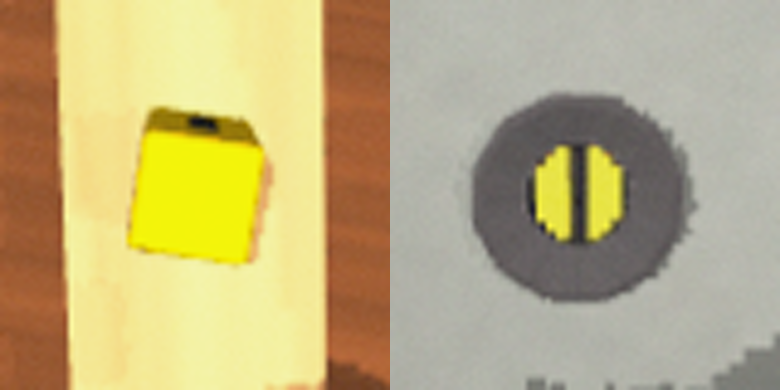

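Measurements:

| Item | Value |
|---|---|
| Handle top centre | (629.8,-172.4), faces at 0.037 rad |
| Stripe | on the handle's far face |
| Screw head | (519.4,102.7) |
| Slot yaw | about -0.207 |
| Needle reading | about -0.90 |

Next: grasp, lift and look.

```bash
python3 - <<'E'
from h import *
yaw=0.037-np.pi; x,y=629.5,-172.6
bot.move_ptp([x,y,175],[np.pi,0,yaw]); bot.grip(0.6)
bot.movel([x,y,81],max_speed=120); bot.dwell(.1); f0=bot.get_state()["contact_force"]
bot.grip(0.0,effort=50); bot.dwell(.2)
s=bot.get_state(); print(s["t"],s["tcp_pos"].round(1),s["orientation"].round(3),s["opening"],f0.round(2),s["contact_force"].round(2),s["qpos"].round(2))
bot.movel([x,y,185],max_speed=120); bot.dwell(.2)
for n in["scene","wrist"]:
    m=imaging.camera_model(n); im=imaging.capture(n); cv2.imwrite(f"pics/{n}1.png",im); np.save(f"m1_{n}.npy",m,allow_pickle=True)
s=bot.get_state(); print(s["t"],s["tcp_pos"].round(1),s["opening"],s["contact_force"].round(2),s["wrist_torque"].round(3))
a=cv2.imread("pics/scene1.png")[80:230,120:270];b=cv2.imread("pics/wrist1.png")
cv2.imwrite("pics/c4.png",np.hstack([cv2.resize(a,(400,400),interpolation=cv2.INTER_CUBIC),cv2.resize(b,(400,400))]))
E
```

```text
11.1833 [ 629.9 -172.8   81.7] [-3.141e+00  1.000e-03 -3.105e+00] 0.27363442619716755 [-0.26  0.13 -0.37] [-0.63  0.7   6.26] [-0.38  0.64 -0.09  0.84  0.   -0.42]
12.5 [ 629.3 -172.5  184.4] 0.2730550811715371 [-0.13  0.45 -0.32] [-0.011 -0.036 -0.071]
```

View pics/c4.png

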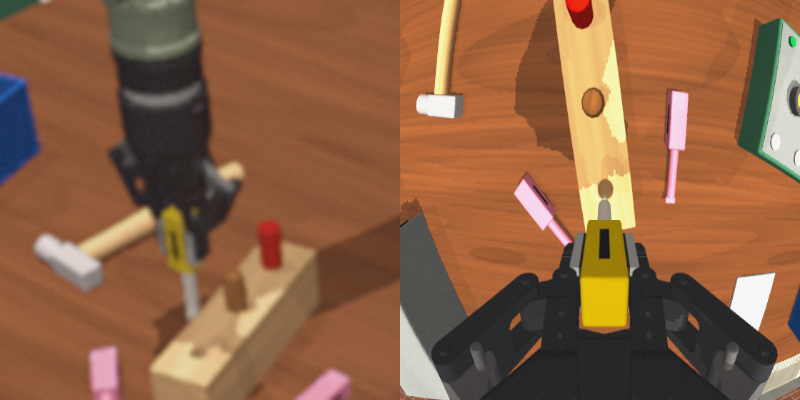

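The tool is held, with stripes on both x-side faces. I need the blade's orientation, so I'm enlarging its end.

```bash
python3 - <<'E'
from h import *
a=cv2.imread("pics/scene1.png")[165:215,170:220];b=cv2.imread("pics/wrist1.png")[175:245,395:455][:, :]
b=cv2.imread("pics/wrist1.png")[175:255,103:183]
cv2.imwrite("pics/c5.png",np.hstack([cv2.resize(x,(400,400),interpolation=cv2.INTER_CUBIC) for x in(a,b)]))
E
```

```text
(no output)
```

View pics/c5.png

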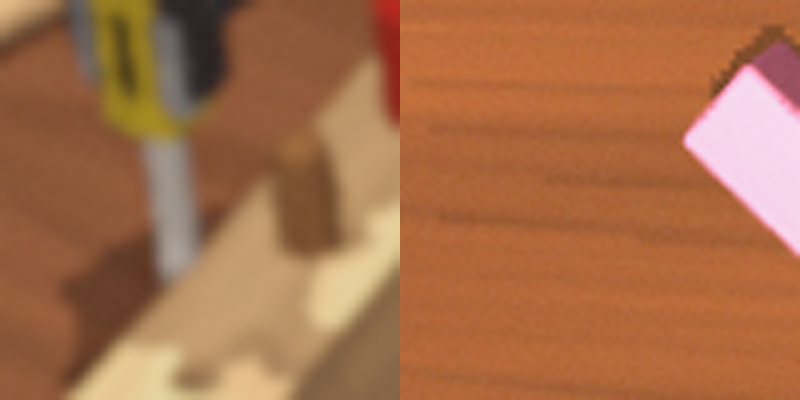

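The wrist half was cropped in the wrong place; the tip is near (286,205) in the full frame.

```bash
python3 - <<'E'
from h import *
b=cv2.imread("pics/wrist1.png")[170:240,251:321]
cv2.imwrite("pics/c6.png",cv2.resize(b,(500,500),interpolation=cv2.INTER_CUBIC))
E
```

```text
(no output)
```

View pics/c6.png

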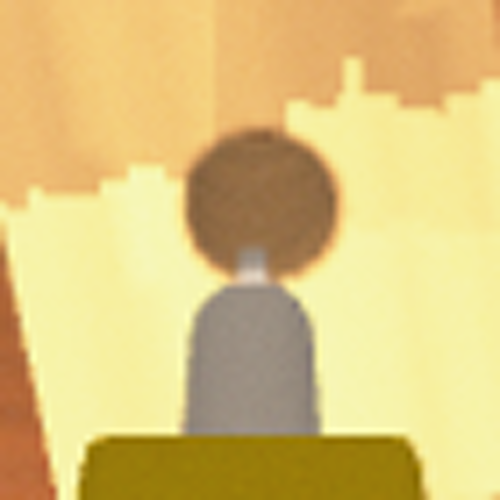

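The blade shows edge-on from the −x side, so its width lies along TCP x. The hole centre is at crop (262,203) and the tip at about (252,255). Next: hover over the trimmer with the blade aligned to the slot, and compare the tip with the collar.

```bash
python3 - <<'E'
from h import *
m=np.load("m1_wrist.npy",allow_pickle=True).item()
print("hole",onz("wrist",(287.7,198.4),70,m).round(1),"tip",onz("wrist",(286.3,205),113,m).round(1))
bot.move_ptp([519.4,102.7,195],[np.pi,0,-0.207+np.pi]); bot.movel([519.4,102.7,168],max_speed=60); bot.dwell(.3)
m=imaging.camera_model("wrist"); im=imaging.capture("wrist"); cv2.imwrite("pics/wrist2.png",im); np.save("m2.npy",m,allow_pickle=True)
s=bot.get_state(); print(s["t"],s["tcp_pos"].round(1),s["orientation"].round(3),s["contact_force"].round(2),s["qpos"].round(2))
c=cv2.resize(im[155:245,240:330],(400,400),interpolation=cv2.INTER_CUBIC)
cv2.imwrite("pics/c7.png",np.hstack([c,cv2.resize(im,(400,400))]))
E
```

```text
hole [ 628.9 -172.1   70. ] tip [ 621.8 -173.6  113. ]
14.5917 [519.6 102.8 168.3] [3.141e+00 1.000e-03 2.935e+00] [-0.81  0.47 -0.68] [ 0.06  0.34 -0.34  0.89  0.    0.26]
```

View pics/c7.png

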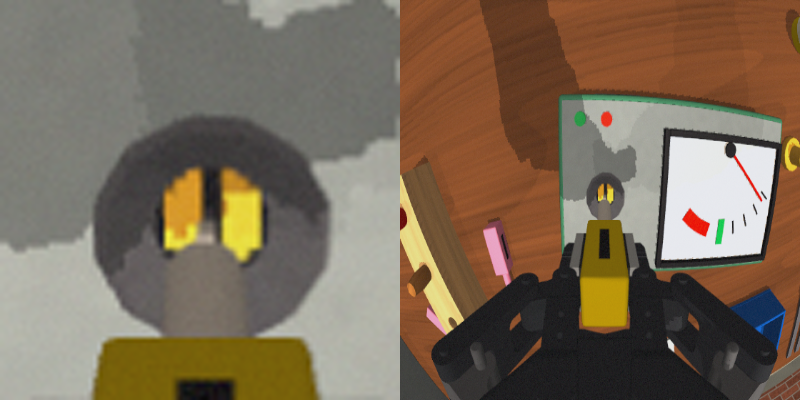

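The blade is in line with the slot, at crop x≈207 against slot centre ≈212. The needle is unchanged. Refining that lateral offset numerically.

```bash
python3 - <<'E'
from h import *
im=cv2.imread("pics/wrist2.png"); m=np.load("m2.npy",allow_pickle=True).item()
h=cv2.cvtColor(im,cv2.COLOR_BGR2HSV)
print("gray rows")
for r in range(192,214): print(r, im[r,274:302].astype(int).sum(1)//3, )
print("sat"); 
for r in (196,200,204,206,208,209,210): print(r,h[r,274:302,1])
ey=np.array([-np.sin(2.935),np.cos(2.935)])
print(m["position"],"ey",ey)
for px,z in [((287.7,200),72),((286.6,208),96.6)]:
    w=onz("wrist",px,z,m); print(w.round(2), "lat", ey@(w[:2]-[519.6,102.8]))
E
```

```text
gray rows
192 [62 60 57 57 57 60 58 60 63 68 73 60 50 51 52 56 66 70 63 62 57 60 59 59
 62 64 61 61]
193 [ 62  60  60  63  57  56  59  73 110 114 109  67  43  40  40  56  95 104
 101  79  62  63  63  60  61  60  59  63]
194 [ 67  64  64  60  60  65  71  88 130 137 129  69  38  36  29  59 110 125
 119 102  81  71  65  59  60  62  61  62]
195 [ 64  65  65  64  64  91 110 118 133 135 130  76  33  32  40  64 107 123
 122 117 109  91  70  61  65  64  62  63]
196 [ 64  65  64  73  70 110 135 135 137 135 138  82  28  37  38  58 109 122
 123 121 124 106  79  72  67  63  63  62]
197 [ 66  65  66  81  89 118 135 135 134 137 136  80  29  38  34  52 108 122
 125 126 122 113 109 105  84  63  60  60]
198 [ 64  61  68 111 113 122 135 137 139 139 133  80  35  33  33  54 129 146
 147 151 147 146 149 151 121  70  73  65]
199 [ 66  69  64 133 138 129 136 136 135 134 137  77  37  32  32  52 137 164
 169 170 167 166 168 170 127  78  85  75]
200 [ 69  63  61 129 134 136 134 138 137 134 137  79  30  29  35  51 112 160
 170 170 168 169 170 172 122  66  86  85]
201 [ 70  56  56 130 137 135 138 136 135 134 13
[... 1800 characters left out ...]
30  23 109 189 177
 185 187 187 192 185 184 176  11  17  18]
206 [ 22  21  14 201 195 202 211 204 185 193 128  65  43  40  37 102 188 184
 190 186 192 186 188 188 179  14  10  11]
208 [ 13  13  13 186 187 196 200 202 185 173  75  41  40  43  37 118 185 182
 183 190 185 179 186 185 176   0  12  21]
209 [ 12   7  16 181 182 182 178 172 165 128  60  45  41  42  43  66 163 182
 187 187 183 181 185 183 170  16   6  15]
210 [ 20  15  15 183 187 183 167 131  60  38  48  40  45  40  40  43 102 157
 176 181 188 179 183 182 156  15  11  16]
[449.64376329 116.29552685 310.69953023] ey [-0.20512621 -0.97873553]
[516.36 103.74  72.  ] lat -0.25651169743641705
[514.94 103.12  96.6 ] lat 0.6404651052347148
```

The slot centre lies 1.2 mm toward +y from the blade centre (slot column 287.25, blade 285.8). I'll shift by that and descend gently with a force stop.

```bash
python3 - <<'E'
from h import *
x,y=519.4+.25,102.7+1.18
def st(l):
    s=bot.get_state(); print(l,round(s["t"],2),s["tcp_pos"].round(2),s["orientation"].round(3),s["contact_force"].round(2),s["wrist_torque"].round(3)); return s
bot.movel([x,y,168],max_speed=20); bot.dwell(.2); st("hover")
bot.movel([x,y,148],max_speed=25); bot.dwell(.15); st("148")
for z in (144,142.5,141.5,140.5,139.8):
    hit=bot.movel([x,y,z],max_speed=10,threshold=3.0); bot.dwell(.1); st((z,hit))
    if hit: break
E
```

```text
hover 15.04 [519.63 103.89 168.  ] [ 3.142 -0.     2.935] [ 0.52  0.94 -0.26] [ 0.001 -0.    -0.063]
148 16.14 [519.81 103.9  148.2 ] [3.141 0.    2.935] [-0.31 -0.32 -0.12] [ 0.011 -0.048 -0.031]
(144, False) 16.79 [519.68 103.88 144.01] [-3.142  0.     2.935] [-0.11  0.84  0.18] [ 0.035  0.014 -0.043]
(142.5, False) 17.19 [519.65 103.87 142.49] [-3.142 -0.     2.935] [-0.12  0.43 -0.9 ] [-0.028 -0.044  0.037]
(141.5, False) 17.54 [519.62 103.89 141.48] [ 3.142 -0.     2.935] [-0.12  0.19 -0.91] [-0.027  0.02  -0.065]
(140.5, False) 17.89 [519.64 103.89 140.48] [-3.142 -0.     2.935] [ 0.29  0.17 -0.94] [-0.032 -0.02   0.071]
(139.8, False) 18.24 [519.63 103.88 139.79] [-3.142 -0.     2.935] [-0.37 -0.01 -0.64] [0.018 0.02  0.047]
```

No force down to 4 mm below the head's top, so the blade is in the slot. I'll turn in small steps and read the needle with the wrist camera.

```bash
cat >> h.py <<'E'
piv=np.array([510.7,256.5])
def needle(save=None):
    m=imaging.camera_model("wrist"); im=imaging.capture("wrist")
    if save: cv2.imwrite(save,im)
    h=cv2.cvtColor(im,cv2.COLOR_BGR2HSV)
    def pts(k,z,r0,r1):
        P=np.argwhere(k>0)[:,::-1]; W=np.array([onz("wrist",p.astype(float),z,m)[:2] for p in P]).reshape(-1,2)
        r=np.linalg.norm(W-piv,axis=1); return W[(r>r0)&(r<r1)]
    red=cv2.inRange(h,np.array((0,110,90)),np.array((8,255,255)))|cv2.inRange(h,np.array((172,110,90)),np.array((180,255,255)))
    N=pts(red,64,12,50); G=pts(cv2.inRange(h,np.array((45,110,80)),np.array((75,255,255))),61,55,95)
    G=G[G[:,0]>piv[0]+40]
    v=cv2.fitLine(N.astype(np.float32),cv2.DIST_HUBER,0,.01,.01).ravel(); d=v[:2]*np.sign(v[0])
    ny=np.arctan2(d[1],d[0]); q=v[2:]-d*(d@(v[2:]-piv)); g=G.mean(0)-q
    gy=np.arctan2(g[1],g[0]); return dict(reading=round(float(gy-ny),3),ny=round(float(ny),3),gy=round(float(gy),3),piv=q.round(1),n=(len(N),len(G)))
E
python3 - <<'E'
from h import *
x,y,z=519.65,103.88,139.4; yaw=2.935
print(needle())
for d in (0,.12,.25,.4,.55):
    hit=bot.movel([x,y,z],rot=[np.pi,0,yaw-d],max_speed=5,threshold=5.0); bot.dwell(.1)
    s=bot.get_state(); n=needle(); print(d,hit,round(s["t"],2),s["tcp_pos"].round(2),s["orientation"][2].round(3),s["contact_force"].round(2),s["wrist_torque"][2].round(3),n)
    if hit: break
E
```

```text
{'reading': -0.902, 'ny': 0.685, 'gy': -0.216, 'piv': array([511.6, 255.4]), 'n': (124, 239)}
0 False 18.64 [519.64 103.87 139.4 ] 2.935 [-0.97 -0.31 -1.13] 0.062 {'reading': -0.902, 'ny': 0.686, 'gy': -0.216, 'piv': array([511.6, 255.4]), 'n': (126, 242)}
0.12 False 19.06 [519.63 103.84 139.39] 2.817 [-0.69 -0.24 -0.37] -0.026 {'reading': -0.863, 'ny': 0.644, 'gy': -0.219, 'piv': array([511.5, 255.4]), 'n': (132, 249)}
0.25 False 19.49 [519.64 103.82 139.41] 2.687 [-0.05 -0.5  -1.37] -0.015 {'reading': -0.741, 'ny': 0.525, 'gy': -0.216, 'piv': array([511.5, 255.2]), 'n': (147, 269)}
0.4 False 19.94 [519.6  103.83 139.38] 2.537 [-0.24 -0.01 -0.55] -0.007 {'reading': -0.588, 'ny': 0.372, 'gy': -0.216, 'piv': array([511.2, 255.2]), 'n': (157, 287)}
0.55 False 20.39 [519.56 103.81 139.37] 2.387 [-1.92  0.31 -0.  ] -0.006 {'reading': -0.428, 'ny': 0.206, 'gy': -0.222, 'piv': array([510.9, 255.7]), 'n': (173, 305)}
```

The needle follows, with about 0.08 rad of backlash. Continuing in smaller steps to zero.

```bash
python3 - <<'E'
from h import *
x,y,z=519.65,103.88,139.4; yaw=2.935; d=.55; n=needle()
for i in range(8):
    e=-n["reading"]
    if e<0.012: break
    d+=min(.15,e*.6 if e>.1 else e*.9)
    hit=bot.movel([x,y,z],rot=[np.pi,0,yaw-d],max_speed=4,threshold=5.0); bot.dwell(.12)
    s=bot.get_state(); n=needle("pics/w3.png"); print(round(d,3),hit,round(s["t"],2),s["orientation"][2].round(3),s["contact_force"].round(2),n)
    if hit: break
im=cv2.imread("pics/w3.png"); cv2.imwrite("pics/c8.png",im)
E
```

```text
0.7 False 20.91 2.237 [-0.71 -1.09  0.13] {'reading': -0.279, 'ny': 0.056, 'gy': -0.223, 'piv': array([510.7, 255.9]), 'n': (194, 328)}
0.85 False 21.38 2.087 [-1.06 -1.04 -0.18] {'reading': -0.134, 'ny': -0.09, 'gy': -0.224, 'piv': array([510.6, 255.9]), 'n': (201, 347)}
0.93 False 21.79 2.006 [-1.36 -1.98  0.86] {'reading': -0.062, 'ny': -0.163, 'gy': -0.225, 'piv': array([510.6, 255.9]), 'n': (208, 355)}
0.986 False 22.21 1.95 [-2.22 -1.1   0.09] {'reading': -0.014, 'ny': -0.214, 'gy': -0.229, 'piv': array([510.6, 255.9]), 'n': (214, 302)}
0.999 False 22.62 1.936 [-1.9  -2.84 -0.38] {'reading': -0.005, 'ny': -0.221, 'gy': -0.227, 'piv': array([510.6, 255.8]), 'n': (214, 305)}
```

View pics/c8.png

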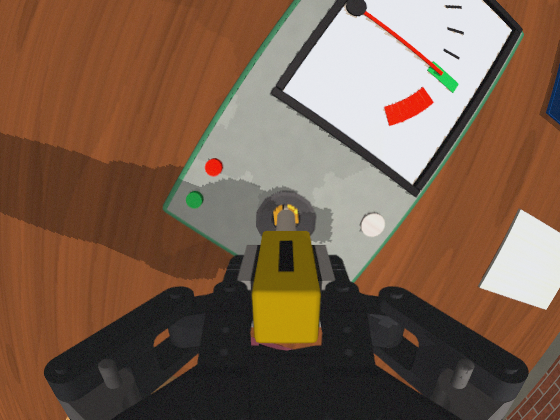

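The needle tip lies on the green mark at (440,72), with the reading at −0.005. Backing off inside the backlash, lifting straight up, re-reading the needle and carrying the tool above its hole.

```bash
python3 - <<'E'
from h import *
x,y,z=519.65,103.88,139.4; yaw=2.935-.999
bot.movel([x,y,z],rot=[np.pi,0,yaw+.05],max_speed=4); bot.dwell(.1); print(needle())
bot.movel([x,y,150],max_speed=20); bot.movel([x,y,200],max_speed=100); bot.dwell(.2); print(needle())
bot.move_ptp([629.5,-172.6,185],[np.pi,0,0.037-np.pi]); bot.dwell(.3)
m=imaging.camera_model("wrist"); im=imaging.capture("wrist"); cv2.imwrite("pics/w4.png",im)
a=cv2.imread("pics/wrist1.png")
s=bot.get_state(); print(s["t"],s["tcp_pos"].round(1),s["contact_force"].round(2),s["opening"])
cv2.imwrite("pics/c9.png",np.hstack([cv2.resize(q[160:240,246:326],(400,400),interpolation=cv2.INTER_CUBIC) for q in(a,im)]))
E
```

```text
{'reading': -0.006, 'ny': -0.223, 'gy': -0.229, 'piv': array([510.6, 255.9]), 'n': (212, 300)}
{'reading': -0.003, 'ny': -0.223, 'gy': -0.226, 'piv': array([510.5, 255.8]), 'n': (138, 204)}
26.4583 [ 629.5 -172.2  185.1] [ 0.55  0.74 -1.82] 0.27534718514644735
```

View pics/c9.png

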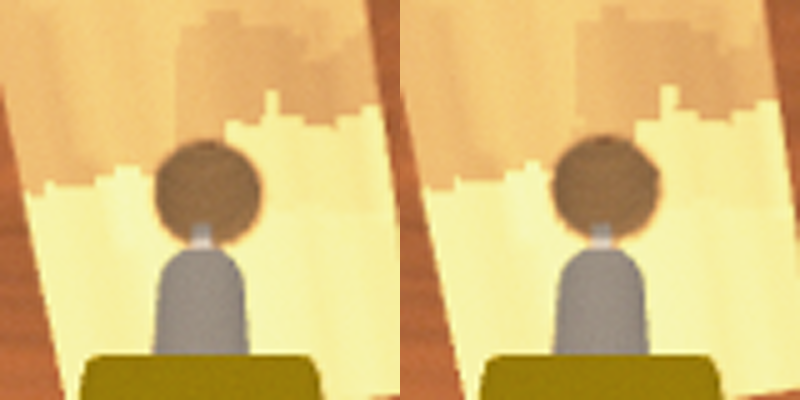

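The tool hangs as it did after the pick, aligned over its hole. Lowering gently until the handle seats, then release.

```bash
python3 - <<'E'
from h import *
x,y=629.5,-172.4
def st(l):
    s=bot.get_state(); print(l,round(s["t"],2),s["tcp_pos"].round(2),s["contact_force"].round(2),round(s["opening"],3)); return s
h=bot.movel([x,y,90],max_speed=50,threshold=8); bot.dwell(.15); st(h)
if not h:
    h=bot.movel([x,y,79.5],max_speed=12,threshold=5); bot.dwell(.15); s=st(h)
    if s["tcp_pos"][2]<84:
        bot.grip(0.6); bot.dwell(.3); st("open")
        bot.movel([x,y,180],max_speed=120)
        bot.move_ptp([560,-172,290],[np.pi,0,0.184-np.pi]); bot.dwell(.3)
        m=imaging.camera_model("wrist"); im=imaging.capture("wrist"); np.save("m5.npy",m,allow_pickle=True)
        t=imaging.capture("scene"); cv2.imwrite("pics/w5.png",im); cv2.imwrite("pics/s5.png",t); st("end")
        cv2.imwrite("pics/c10.png",np.hstack([cv2.resize(im,(400,300)),cv2.resize(t[160:280,140:300],(400,300),interpolation=cv2.INTER_CUBIC)]))
E
```

```text
False 28.66 [ 629.62 -172.43   90.18] [ 0.72  0.19 -1.4 ] 0.275
True 29.48 [ 629.42 -172.35   81.78] [-0.8  -0.28  5.87] 0.274
open 30.16 [ 628.63 -172.03   80.81] [ 0.22  0.51 -0.41] 0.605
end 32.12 [ 559.97 -171.85  289.01] [-0.22  0.75 -0.84] 0.599
```

The picture limit is used up, so I'll check numerically: the handle position in the scene and top cameras against the start, and the rest of the scene for differences.

```bash
python3 - <<'E'
from h import *
s0=cv2.imread("pics/scene0.png");s=cv2.imread("pics/s5.png")
print([blob(q,(22,150,100),(35,255,255),(175,180,210,220)) for q in(s0,s)])
print("red,pink",[ [blob(q,(0,150,80),(6,255,255),(205,155,235,190)), blob(q,(150,60,80),(175,255,255),(140,205,170,260)), blob(q,(150,60,80),(175,255,255),(200,205,230,260))] for q in (s0,s)])
bot.move_ptp([300,-400,300],[np.pi,0,-2.6]); bot.dwell(.3)
t0=cv2.imread("pics/top0.png");t=imaging.capture("top")
print([blob(q,(22,150,120),(35,255,255),(330,135,385,190)) for q in(t0,t)])
n,l,st,c=cv2.connectedComponentsWithStats((cv2.GaussianBlur(cv2.absdiff(t0,t),(5,5),0).max(2)>40).astype(np.uint8))
print([(st[i].tolist()) for i in range(1,n) if st[i,4]>8])
# needle in top view
h=cv2.cvtColor(t,cv2.COLOR_BGR2HSV);k=cv2.inRange(h,np.array((0,90,90)),np.array((8,255,255)))|cv2.inRange(h,np.array((172,90,90)),np.array((180,255,255)))
k[:150]=0;k[215:]=0;k[:,:150]=0;k[:,225:]=0
W=np.array([onz("top",p.astype(float),64)[:2] for p in np.argwhere(k>0)[:,::-1]]);r=np.linalg.norm(W-piv,axis=1);W=W[(r>10)&(r<50)]
v=cv2.fitLine(W.astype(np.float32),2,0,.01,.01).ravel();print("needle yaw",np.arctan2(v[1],v[0]),len(W),bot.get_state()["t"])
E
```

```text
[(array([192.60465116, 201.35658915]), np.int32(258)), (array([192.35271318, 200.81395349]), np.int32(258))]
red,pink [[(array([220.71544715, 169.82926829]), np.int32(123)), (array([156.27302632, 228.76315789]), np.int32(304)), (array([213.74675325, 229.87012987]), np.int32(308))], [(array([220.82258065, 170.70967742]), np.int32(124)), (array([159.21189591, 224.84386617]), np.int32(269)), (array([223.52439024, 243.81707317]), np.int32(82))]]
[(array([354.06542056, 155.07476636]), np.int32(107)), (array([354.06363636, 155.21818182]), np.int32(110))]
[[357, 105, 14, 14, 125], [358, 126, 41, 36, 417], [308, 135, 13, 12, 133], [306, 152, 14, 48, 436], [435, 282, 125, 72, 3978], [460, 301, 8, 4, 21], [242, 327, 50, 12, 382], [194, 337, 113, 83, 5162], [241, 338, 14, 9, 66], [284, 339, 13, 10, 67], [461, 343, 29, 12, 119], [352, 342, 208, 78, 9185], [338, 347, 50, 37, 1115], [255, 352, 3, 4, 9], [293, 373, 22, 15, 126], [431, 372, 9, 4, 17], [541, 409, 19, 11, 113], [331, 414, 7, 6, 28]]Traceback (most recent call last):
  File "<stdin>", line 14, in <module>
cv2.error: OpenCV(4.12.0) /io/opencv/modules/imgproc/src/linefit.cpp:50: error: (-215:Assertion failed) count > 0 in function 'fitLine2D_wods'
```

The tool is back: the handle pixel matches the start within 0.5 px in both cameras. The pink look-alikes, however, have moved since the first pictures. I'll find out when, and re-read the needle from the top view.

```bash
python3 - <<'E'
from h import *
for f in("scene0","scene1","s5"):
    q=cv2.imread(f"pics/{f}.png"); h=cv2.cvtColor(q,cv2.COLOR_BGR2HSV); k=cv2.inRange(h,np.array((150,50,80)),np.array((176,255,255)))
    n,l,st,c=cv2.connectedComponentsWithStats(k); print(f,[(c[i].round(1).tolist(),int(st[i,4])) for i in range(1,n) if st[i,4]>60])
m=np.load("m_trim.npy",allow_pickle=True).item()
for f in("w_tool","w_trim"):
    q=cv2.imread(f"pics/{f}.png"); h=cv2.cvtColor(q,cv2.COLOR_BGR2HSV); k=cv2.inRange(h,np.array((150,30,80)),np.array((176,255,255)))
    n,l,st,c=cv2.connectedComponentsWithStats(k); print(f,[st[i].tolist() for i in range(1,n) if st[i,4]>60])
t0=cv2.imread("pics/top0.png");t=imaging.capture("top"); cv2.imwrite("pics/top9.png",t)
for q in(t0,t):
    i=q.astype(int); k=((i[...,2]-i[...,1])>25); P=np.argwhere(k)[:,::-1]; P=P[(P[:,0]>150)&(P[:,0]<225)&(P[:,1]>150)&(P[:,1]<215)]
    W=np.array([onz("top",p.astype(float),64)[:2] for p in P]); r=np.linalg.norm(W-piv,axis=1); W=W[(r>12)&(r<48)]
    if len(W)>1: v=cv2.fitLine(W.astype(np.float32),2,0,.01,.01).ravel(); print("needle yaw",np.arctan(v[1]/v[0]),len(W))
print(bot.get_state()["t"])
E
```

```text
scene0 [([156.3, 229.0], 316), ([213.9, 230.3], 332)]
scene1 [([159.3, 224.9], 280), ([235.7, 232.7], 355)]
s5 [([159.3, 224.8], 279), ([235.7, 232.7], 355)]
w_tool [[315, 36, 37, 37, 737], [187, 91, 41, 26, 765]]
w_trim [[402, 9, 36, 101, 1699]]
needle yaw 0.68352556 25
needle yaw -0.23709325 26
33.8167
```

The pinks toppled early: one already lay flat in the picture at t≈7 s, when the gripper had never been commanded below 230 mm. They haven't moved since t≈12 s, and I leave them alone as told. The needle also reads as on the mark from the top view, so I'm handing in.

```bash
python3 -c "
from bench import bot
bot.sign_off()"
```

```text
the job is handed in; nothing more can be done
```

The needle rests on the green mark and the tuning tool is back in its own hole; I handed the job in at about 34 s of the 72 s allowed.

- **Turning the screw:** I lined the blade up with the slot by camera and lowered it in. I then turned the screw about 0.9 rad clockwise in small steps. I logged the wrist force between steps: at most about 3.5 N during the turn, well under the 12 N limit.
- **Needle:** It read −0.003 rad from the wrist camera after the blade was lifted out, and about +0.01 rad from the top camera at the end. In all readings the highest was about +0.01, against the red sector at 0.24.
- **Tool:** On the way down it met the rack at the same gripper height as when I picked it up (81.8 against 81.7 mm). After release, its handle was within 0.6 px of its starting place in both the scene and top views.
- **Not checked by eye:** The viewer's 12-picture limit was used up, so the final check of the tool was by numbers only.
- **Disagreement:** The two pink look-alikes stood upright in the first pictures but were lying down later. One was already down at about 7 s, and both have stayed put since about 12 s. Until 7 s the gripper's commanded heights were 230 mm or more, so I believe they toppled on their own. I left them where they lay.

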